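# Check the glaze scale with the weight from the tubs

### The job

One of the three lidded tubs holds the brass check weight: look under the lids to find it, laying every lid you take off flat on the bench with its knob up (or back on its own tub). Set the weight gently on the scale's round pan, and only then turn the blue trim knob sunk in the scale until its white pointer lines up with the red mark. Leave the tubs standing where they are, and leave the jar, the tool pot and the wooden paddle alone.

Things in the scene. Friction and masses are not known exactly. Their poses are not given: they have to be found in the camera images.
- scale: grey bench scale, a block 300 x 200 x 50 mm standing still on the bench; origin at the centre of its underside, x along its 300 mm length: the round pan is at +x, the sunken trim knob at -x (towards the robot), z up
- pan_centre (a point): centre of the top face of the scale's round steel pan (diameter 110 mm, top 72 mm above the bench when empty). The pan is sprung: it sinks about 0.6 mm per newton straight down, about 3 mm under the check weight, and meets a stop at 14 mm
- pan (a joint): how far the scale's pan has sunk, m: 0 when empty, about 0.003 with the check weight on it
- trim_grip (a point): trim knob of the scale: centre (half-way up) of its upright blue bar, 36 mm long, 14 mm wide, 26 mm high, standing on the floor of a round well of 72 mm diameter and 28 mm depth in the scale's top; well floor 22 mm, bar top 48 mm and the scale's top 50 mm above the bench. x points along the bar towards its white pointer, z up. The bar turns about its own upright centre line and stays where left (friction 0.03 N m)
- trim (a joint): angle of the trim knob, rad: 0 when its white pointer points along the scale's +x, straight at the red mark on the well's rim; grows anticlockwise seen from above; starts between -1.25 and -0.55; stops at -1.6 and 1.6
- tub_a: one of three identical loose white round tubs, 116 mm wide, 72 mm high, wall 3 mm, floor 3 mm thick, 0.25 kg; origin at the centre of its underside, z up. One tub (not told which, and not reported: look or feel) holds the brass check weight, an upright cylinder of 34 mm diameter, 60 mm high, 0.5 kg, standing on the tub's floor within 6 mm of its centre (top 63 mm above the bench); each of the other two holds only a flat terracotta disc, 50 mm diameter, 16 mm high
- lid_a_grip (a point): lid of tub_a: a loose green disc, 120 mm diameter, 6 mm thick, about 0.07 kg, with a 103 mm plug of 5 mm under it and an upright black knob on top, 24 mm diameter, 34 mm high; this point is on the knob's axis, 18 mm above the lid's upper face, 16 mm below the knob's top and 29 mm above the plug's underside; z up out of the knob. The lid just rests on the tub and lifts straight off
- tub_b: one of three identical loose white round tubs, 116 mm wide, 72 mm high, wall 3 mm, floor 3 mm thick, 0.25 kg; origin at the centre of its underside, z up. One tub (not told which, and not reported: look or feel) holds the brass check weight, an upright cylinder of 34 mm diameter, 60 mm high, 0.5 kg, standing on the tub's floor within 6 mm of its centre (top 63 mm above the bench); each of the other two holds only a flat terracotta disc, 50 mm diameter, 16 mm high
- lid_b_grip (a point): lid of tub_b: a loose green disc, 120 mm diameter, 6 mm thick, about 0.07 kg, with a 103 mm plug of 5 mm under it and an upright black knob on top, 24 mm diameter, 34 mm high; this point is on the knob's axis, 18 mm above the lid's upper face, 16 mm below the knob's top and 29 mm above the plug's underside; z up out of the knob. The lid just rests on the tub and lifts straight off
- tub_c: one of three identical loose white round tubs, 116 mm wide, 72 mm high, wall 3 mm, floor 3 mm thick, 0.25 kg; origin at the centre of its underside, z up. One tub (not told which, and not reported: look or feel) holds the brass check weight, an upright cylinder of 34 mm diameter, 60 mm high, 0.5 kg, standing on the tub's floor within 6 mm of its centre (top 63 mm above the bench); each of the other two holds only a flat terracotta disc, 50 mm diameter, 16 mm high
- lid_c_grip (a point): lid of tub_c: a loose green disc, 120 mm diameter, 6 mm thick, about 0.07 kg, with a 103 mm plug of 5 mm under it and an upright black knob on top, 24 mm diameter, 34 mm high; this point is on the knob's axis, 18 mm above the lid's upper face, 16 mm below the knob's top and 29 mm above the plug's underside; z up out of the knob. The lid just rests on the tub and lifts straight off
- glaze_jar: bystander: closed glaze jar, 60 mm diameter, 85 mm high; origin at the centre of its underside
- tool_pot: bystander: white pot, 76 mm diameter, 100 mm high, with modelling tools standing up to 200 mm high; origin at the centre of its underside
- wood_paddle: bystander: flat wooden paddle, 12 mm thick, blade 50 x 120 mm about its origin (underside), handle 22 mm wide along its +y to 155 mm
There are look-alikes about, which are no part of the job. What is shaped like the part that bears lid_b_grip but grey is not meant.

How it is judged:
By the outcome, as a careful person would: the job done as asked, in the order asked, and still so for the second after the job is handed in, with the robot touching nothing.
It also fails if it takes over 72 s, if anything falls off the work surface, if the arm or the gripper's body presses on something with over 40 N, if the wrist force passes 120 N, or if a joint passes its speed limit or range.

### The arm

A 6-joint arm with a two-finger parallel gripper is mounted at the origin on the work surface. World frame = base frame: x ahead of the robot, y to its left, z up, the work surface at z = 0. Lengths are in m, angles in rad, forces in N, time in s.
With the tool pointing down it reaches from about 0.35 to 1 m from the base axis. Payload 7.1 kg.
Tool frame: the origin (TCP) lies at the very end of the fingers, on their centre line; the grasp point (between the pads) lies 19 mm behind it; x points along the fingers, z is the direction in which the jaws open and shut, and the axes are right-handed (so a half turn about x gives the same grasp; the last joint's range is limited). The gripper opens to 85 mm and grips with 20 to 120 N. Pads are 22 mm wide; open, the fingers measure 114 mm over their backs; the gripper's body (76 mm by 85 mm) begins 54 mm behind the grasp point. The pads swing forward as they close: fully open they stand 13 mm farther back than shut.
Start: joints at [1.204, 0.423, 1.63, -0, 1.089, -0.019], TCP at [0.213, 0.588, 0.231] pointing down, gripper open.
Joint ranges: [-3, 3], [-0.9, 2.11], [0.09, 2.58], [-1.31, 4.45], [0.11, 2.69], [-2.54, 2.54]. Speed limits (rad/s): [2.39, 2.39, 3.01, 3.14, 3.14, 3.14].

### API

Orientations are given as a rotation vector (axis times angle).
In Python, from bench import robot gives the robot as it stands.
- The arm moves only by the tool move_arm, never from a script. Its argument "deltas" is a list of rows, each a list of 3 entries, a list of its own where there are three numbers: the shift along the tool's x, y, z in m, then the turn about the tool's x in rad, then the finger opening in m, from 0 to 0.0854. In form: [[[dx, dy, dz], twist, gripper], ...]. A call has 1 to 8 rows; each row shifts and turns the commanded pose from where the row before left it, along the tool's axes as they then stand; what a row does not reach is not made up. A row lasts 1/10 s, in which the tool goes at most 50 mm and 8.59 degrees, less where a joint would pass 70% of its speed; a pose out of reach is approached as far as the arm can. A call is refused whole if a number of a shift passes 0.05 or a number of a turn 0.15, either way. A call with a gripper value outside its range is refused whole. The fingers move at their own pace and stop on an object; "force" is the grip in N (left out, the last holds). Time passes only in rows, so rows that do not move let the fingers close. It gives the time, the measured TCP pose, the force and the opening at its end, in the units of the state.
- robot.read_state(): the state, without advancing time (a new reading comes with each control period).
- robot.snapshot(name): name is "scene" or "top" or "wrist"; returns the picture (420x560x3 uint8, red, green, blue); there is no depth.
- robot.camera_info(name): a dict with "fx", "fy", "cx", "cy" (pixels), "world_to_cam" (4x4, takes a point from world to camera coordinates); the wrist camera has in their place "hand_eye" (4x4, takes a point from camera to tool coordinates, whose origin is the TCP and whose axes are the tool frame's). Camera axes: x right, y down, z forward; pixel columns grow to the right and rows downward; lengths in m; the calibration is good to about 2 mm. The wrist camera is an equidistant fisheye: a pixel r from the principal point sees the ray r / f radians off the axis. A picture is of the moment at which its call begins: read the wrist's pose just before it. camera_info takes no time and is no camera call.
- robot.hand_in(): hands the job in, once; it reports no verdict.
Trained networks look in the newest picture that a camera, given by its name, has taken for a name from the list of things; names that differ only in an ending like _2 or _b are one class to them, and where a whole thing is asked for, a point or a joint stands for the part that bears it (a point fixed in the world has none). Each returns a list of dicts, best first, with "conf" (0 to 1); they miss things now and then, are a little off and sometimes report something else, mostly with a low value. They report only what shows in the picture. A call takes as long as a camera call. They do not tell look-alikes from the thing itself.
- robot.search_frame(name, camera): "xyz" ([x, y, z] in m, in the coordinates of the camera as it stood for that picture, good to about 4 mm: the middle of the surface that is visible of it).
- robot.trace(name, camera): "region" (420x560 bool, what is visible of it).
The state is a dict: "clock": time; "joints": joint angles; "joint_velocities": joint speeds; "joint_torque": joint torques, N m; "tcp_pos": TCP position; "eef_rot": TCP orientation; "force": force on the tool from outside, world axes, zero at the start; "torque": the same for the moment, N m; "gripper_width": finger opening in m.
Only numpy, scipy, OpenCV 4.12 (cv2) and the standard library are available. Lean on these libraries where they do the work, as an engineer would, in place of code of your own. Each camera call takes 0.05 s, during which the arm holds its last target. There are 200 camera calls.

## Working session

There is one attempt and no reset: what is moved stays moved. The work goes in short steps, Python scripts to look and compute and a tool call to move; the robot and the scene stay as the last step left them, time stands still between calls to the robot, and variables do not carry over. Pictures are saved under pics/ and viewed, about 8 in all and at most 12, crops included, and the job is handed in when it is done.

Besides the shell and the picture viewer there is one more tool, called by a JSON object that holds its "fn" and its "kwargs", one argument or row to a line. move_arm: Moves the arm, as the interface text tells. Its arguments: {"type":"object","properties":{"deltas":{"type":"array","items":{"type":"array"}},"force":{"type":"number"}},"required":["deltas"]}

```bash
ls; mkdir -p pics; cat > h.py <<'E'
import numpy as np, cv2
from scipy.spatial.transform import Rotation as R
from bench import robot
def snap(cam,name=None):
    s=robot.read_state(); im=robot.snapshot(cam)
    if name: cv2.imwrite(f'pics/{name}.png',im[:,:,::-1])
    return s,im
def T(s):
    M=np.eye(4); M[:3,:3]=R.from_rotvec(s['eef_rot']).as_matrix(); M[:3,3]=s['tcp_pos']; return M
def c2w(cam,s=None):
    i=robot.camera_info(cam)
    return T(s)@np.array(i['hand_eye']) if cam=='wrist' else np.linalg.inv(np.array(i['world_to_cam']))
def towld(p,M): return (M@np.r_[p,1])[:3]
def pix(pw,cam,s=None):
    i=robot.camera_info(cam); p=(np.linalg.inv(c2w(cam,s))@np.r_[pw,1])[:3]
    if cam=='wrist':
        r=np.hypot(p[0],p[1]); th=np.arctan2(r,p[2]); return np.array([i['cx']+i['fx']*th*p[0]/r,i['cy']+i['fy']*th*p[1]/r])
    return np.array([i['cx']+i['fx']*p[0]/p[2],i['cy']+i['fy']*p[1]/p[2]])
def ray(uv,cam,s=None):
    i=robot.camera_info(cam); a=(uv[0]-i['cx'])/i['fx']; b=(uv[1]-i['cy'])/i['fy']
    if cam=='wrist':
        th=np.hypot(a,b); d=np.array([np.sin(th)*a/max(th,1e-9),np.sin(th)*b/max(th,1e-9),np.cos(th)])
    else: d=np.array([a,b,1.])
    M=c2w(cam,s); return M[:3,3],M[:3,:3]@d
def atz(uv,z,cam,s=None):
    o,d=ray(uv,cam,s); return o+d*(z-o[2])/d[2]
E
cat > a.py <<'E'
from h import *
ims=[]
for c in ('top','scene'):
    s,im=snap(c,'c_'+c); ims.append(im); M=c2w(c)
    for n in ('lid_a_grip','tub_a','scale','pan_centre','trim_grip','glaze_jar','tool_pot','wood_paddle'):
        for d in robot.search_frame(n,c):
            if d['conf']>.2:
                w=towld(d['xyz'],M); print(c,n,round(d['conf'],2),w.round(3),pix(w,c).round())
st=robot.read_state();print(st)
E
python3 a.py
```

```text
pics
top lid_a_grip 0.83 [ 0.481 -0.188  0.069] [375. 211.]
top tub_a 0.67 [ 0.447 -0.31   0.034] [409. 222.]
top tub_a 0.46 [0.397 0.003 0.023] [320. 239.]
top scale 0.78 [0.549 0.233 0.05 ] [253. 197.]
top pan_centre 0.61 [0.551 0.234 0.052] [253. 196.]
top trim_grip 0.7 [0.471 0.215 0.024] [259. 220.]
top glaze_jar 0.52 [0.741 0.063 0.083] [299. 140.]
top tool_pot 0.73 [0.515 0.524 0.082] [168. 207.]
top tool_pot 0.26 [0.551 0.232 0.052] [253. 196.]
top wood_paddle 0.68 [ 0.739 -0.138  0.008] [354. 146.]
scene lid_a_grip 0.95 [ 0.489 -0.189  0.079] [198. 202.]
scene tub_a 0.94 [ 0.522 -0.327  0.038] [156. 212.]
scene tub_a 0.91 [0.495 0.004 0.034] [255. 222.]
scene tub_a 0.81 [ 0.528 -0.17   0.041] [200. 219.]
scene scale 0.87 [0.617 0.238 0.051] [322. 258.]
scene pan_centre 0.81 [0.615 0.242 0.046] [323. 259.]
scene trim_grip 0.58 [0.542 0.518 0.08 ] [425. 248.]
scene glaze_jar 0.77 [0.772 0.061 0.058] [246. 285.]
scene tool_pot 0.6 [0.542 0.519 0.084] [425. 247.]
scene wood_paddle 0.81 [ 0.744 -0.134  0.009] [185. 277.]
{'clock': 0.9, 'joints': array([ 1.20400340e+00,  4.23090322e-01,  1.62990919e+00, -3.90999024e-05,
        1.08857958e+00, -1.90225084e-02]), 'joint_velocities': array([ 8.99635323e-05, -7.68632141e-04, -2.08746865e-04, -1.34608858e-04,
        1.26986713e-03, -8.03552184e-04]), 'joint_torque': array([ 1.20791607e-03, -5.57336926e+01, -2.82150131e+01, -7.60572448e-05,
        8.10593883e-04,  6.65224803e-06]), 'tcp_pos': array([0.21299511, 0.58757085, 0.23132149]), 'eef_rot': array([-0.94933925,  1.35385325,  0.94930426]), 'force': array([0.44604191, 0.00898799, 0.11306584]), 'torque': array([-0.00849696, -0.03264317, -0.04449646]), 'gripper_width': 0.08542856487706774}
```

View pics/c_top.png

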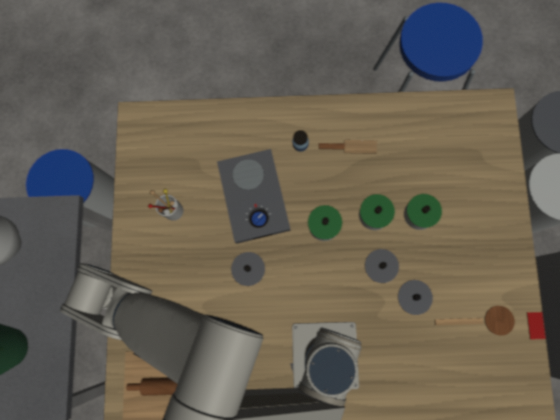

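View pics/c_scene.png

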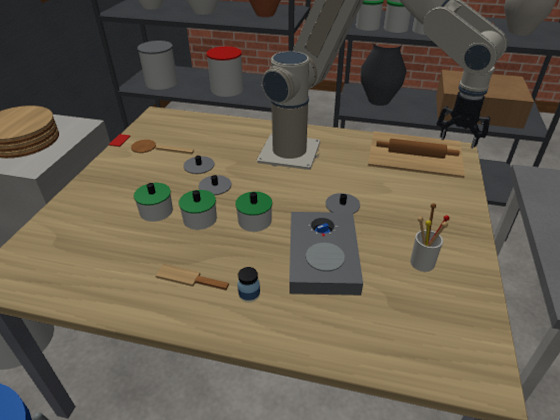

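The top view shows three green lids at (325,221), (377,211) and (424,210). The grey look-alike lids, lying on the bench at (248,268), (382,265) and (416,296), are not wanted. The scale is at (253,196), with its pan at (248,175) and knob at (259,217). The scene view agrees, with the green lids on white tubs at (254,205), (198,207) and (153,197).

```bash
cat > b.py <<'E'
from h import *
def blobs(im,f,mn):
    hsv=cv2.cvtColor(im,cv2.COLOR_RGB2HSV); m=f(hsv).astype(np.uint8)
    m=cv2.morphologyEx(m,cv2.MORPH_CLOSE,np.ones((9,9)))
    n,l,st,c=cv2.connectedComponentsWithStats(m)
    return [(c[i],st[i]) for i in range(1,n) if st[i,4]>mn]
g=lambda h:(h[...,0]>45)&(h[...,0]<80)&(h[...,1]>110)&(h[...,2]>50)
top=cv2.imread('pics/c_top.png')[:,:,::-1].copy(); sc=cv2.imread('pics/c_scene.png')[:,:,::-1].copy()
for c,im in(('top',top),('scene',sc)):
    for ct,st in blobs(im,g,150):
        print(c,ct.round(1),st,atz(ct,.08,c).round(4))
# two-view height of knob tops (dark blob within green bbox)
i=cv2.cvtColor(top,cv2.COLOR_RGB2GRAY)
cv2.imwrite('pics/crop.png',np.vstack([cv2.resize(top[180:250,210:450],(720,210),interpolation=cv2.INTER_CUBIC),cv2.resize(sc[170:260,130:370],(720,270),interpolation=cv2.INTER_CUBIC)])[:,:,::-1])
s=robot.read_state(); print(T(s)[:3,:3].round(3)); print(np.array(robot.camera_info('wrist')['hand_eye']).round(3),robot.camera_info('wrist')['fx'])
E
python3 b.py
```

```text
top [376.7 210.8] [361 195  32  32 803] [ 0.4795 -0.1937  0.08  ]
top [423.7 210.4] [408 195  33  32 813] [ 0.476  -0.3535  0.08  ]
top [324.5 222. ] [309 206  32  32 799] [ 0.4463 -0.014   0.08  ]
top [  6.5 362.7] [  0 357  19  16 160] [0.0105 1.0448 0.08  ]
scene [384.    1.5] [363   0  40   6 153] [-2.0872  0.2426  0.08  ]
scene [151.9 193.6] [134 183  36  22 602] [ 0.4847 -0.3517  0.08  ]
scene [196.9 201. ] [179 190  37  23 656] [ 0.4877 -0.1924  0.08  ]
scene [253.5 202.9] [236 192  36  23 663] [ 0.4551 -0.0125  0.08  ]
[[ 0.    -0.94   0.341]
 [ 0.     0.341  0.94 ]
 [-1.    -0.     0.   ]]
[[ 0.    -0.269  0.963 -0.143]
 [ 0.001 -0.963 -0.269  0.069]
 [ 1.     0.001  0.     0.001]
 [ 0.     0.     0.     1.   ]] 325.19226210127806
```

View pics/crop.png

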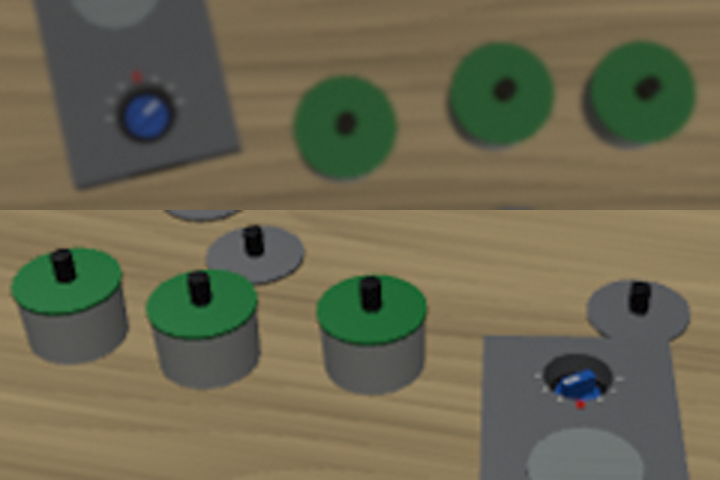

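In the crop, the green lids have their black knobs centred on them, the trim pointer lies clockwise of the red mark, and the grey discs are bare lids. I'm setting out for the nearest green lid at about (0.446, -0.014). First I square the tool so that tool axes equal (-Z, -X, +Y) of the world.

{"fn": "move_arm", "kwargs": {
  "deltas": [
    [[0,0,0],-0.1161,0.085],
    [[0,0,0],-0.1161,0.085],
    [[0,0,0],-0.1161,0.085],
    [[0.002,-0.016,-0.042],0,0.085],
    [[0.002,-0.016,-0.042],0,0.085],
    [[0.002,-0.016,-0.042],0,0.085],
    [[0.002,-0.016,-0.042],0,0.085],
    [[0.002,-0.016,-0.042],0,0.085]
  ]
}}

```text
clock: 1.7
tcp_pos: [0.2934, 0.3761, 0.2214]
eef_rot: [-1.21, 1.208, 1.21]
force: [1.1, -0.3, 0.6]
gripper_width: 0.0852
```

{"fn": "move_arm", "kwargs": {
  "deltas": [
    [[0.002,-0.016,-0.042],0,0.085],
    [[0.002,-0.016,-0.042],0,0.085],
    [[0.002,-0.016,-0.042],0,0.085],
    [[0.002,-0.016,-0.042],0,0.085],
    [[0.002,-0.016,-0.042],0,0.085],
    [[0.002,-0.016,-0.042],0,0.085],
    [[0.002,-0.016,-0.042],0,0.085],
    [[0.002,-0.016,-0.042],0,0.085]
  ]
}}

```text
clock: 2.5
tcp_pos: [0.4218, 0.0399, 0.2056]
eef_rot: [-1.21, 1.208, 1.209]
force: [-0.4, 0.7, -0.2]
gripper_width: 0.0851
```

```bash
cat > w.py <<'E'
from h import *
import sys
s,im=snap('wrist',sys.argv[1]); M=c2w('wrist',s)
print(s['clock'],s['tcp_pos'].round(4),T(s)[:3,2].round(4),s['joints'].round(2),s['gripper_width'],s['force'].round(1))
for n in sys.argv[2:]:
    for d in robot.search_frame(n,'wrist'):
        if d['conf']>.25: w=towld(d['xyz'],M); print(n,round(d['conf'],2),w.round(4),pix(w,'wrist',s).round())
E
python3 w.py w1 lid_a_grip tub_a trim_grip
```

```text
2.5 [0.4218 0.0399 0.2056] [-5.e-04  1.e+00  1.e-04] [ 0.07  0.16  2.08  0.    0.9  -1.51] 0.08514001307877099 [-0.4  0.7 -0.2]
lid_a_grip 0.89 [ 0.4719 -0.1853  0.0777] [ 68. 249.]
tub_a 0.9 [0.3944 0.0157 0.031 ] [256. 164.]
tub_a 0.72 [ 0.4606 -0.3074  0.0419] [ 14. 226.]
tub_a 0.59 [ 0.4527 -0.1507  0.0361] [109. 221.]
trim_grip 0.78 [0.4694 0.2111 0.0304] [433. 234.]
```

View pics/w1.png

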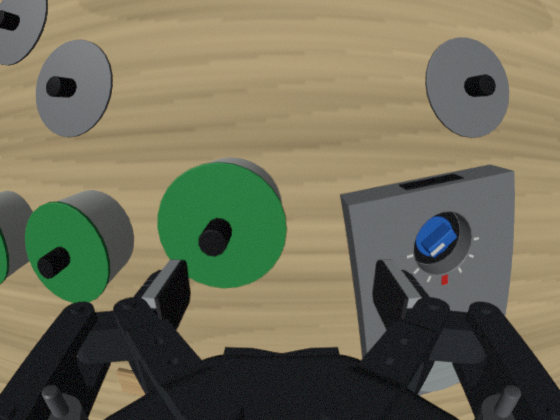

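The wrist view shows L1's lid at about (222,224) and its knob top at (210,244). L2's lid is at (67,252). The trim bar at (437,237) has its white pointer near (437,250), and the red mark is at (444,280).

```bash
cat > lids.py <<'E'
from h import *
def lids(im,s,z=.078,cam='wrist'):
    h=cv2.cvtColor(im,cv2.COLOR_RGB2HSV)
    m=((h[...,0]>45)&(h[...,0]<80)&(h[...,1]>110)&(h[...,2]>40)).astype(np.uint8)
    cs,_=cv2.findContours(m,cv2.RETR_EXTERNAL,cv2.CHAIN_APPROX_NONE); out=[]
    for c in cs:
        if cv2.contourArea(c)<1500: continue
        P=np.array([atz(p[0].astype(float),z,cam,s)[:2] for p in cv2.convexHull(c)])
        (x,y),r=cv2.minEnclosingCircle(P.astype(np.float32)*1000); out.append((round(x/1000,4),round(y/1000,4),round(r,1)))
    return out
if __name__=='__main__':
    s=robot.read_state(); im=cv2.imread('pics/w1.png')[:,:,::-1].copy()
    print(lids(im,s))
    print('knobtop',atz((208,243),.112,'wrist',s), 'top cam (324.8,220.5)',atz((324.8,220.5),.112,'top'))
    # triangulate knob top from two views
    o1,d1=ray((208,243),'wrist',s); o2,d2=ray((254,197),'scene')
    A=np.stack([d1,-d2],1); t=np.linalg.lstsq(A,o2-o1,rcond=None)[0]; print('tri',o1+d1*t[0],o2+d2*t[1])
    for n,p,z in(('red',(444.5,280.5),.05),('well',(442,240),.05),('pointer',(437,250),.048)): print(n,atz(p,z,'wrist',s))
E
python3 lids.py
```

```text
[(0.4768, -0.1929, 60.7), (0.4448, -0.0131, 59.5)]
knobtop [ 0.44525909 -0.01626298  0.112     ] top cam (324.8,220.5) [ 0.44567074 -0.01333639  0.112     ]
tri [ 0.44944917 -0.01889539  0.10128025] [ 0.44870883 -0.01174636  0.09923531]
red [0.51876096 0.22720892 0.05      ]
well [0.46900344 0.21406749 0.05      ]
pointer [0.48125427 0.21088253 0.048     ]
```

{"fn": "move_arm", "kwargs": {
  "deltas": [
    [[0.0,-0.0116,-0.027],0,0.085],
    [[0.0,-0.0116,-0.0265],0,0.06],
    [[0.04,0,0],0,0.06],
    [[0.02,0,0],0,0.06],
    [[0,0,0],0,0.06]
  ],
  "force": 30
}}

```text
clock: 3.2
tcp_pos: [0.4422, -0.0105, 0.1432]
eef_rot: [-1.208, 1.212, 1.215]
force: [-0.1, 0.8, 0.0]
gripper_width: 0.0597
```

{"fn": "move_arm", "kwargs": {
  "deltas": [
    [[0.03,-0.0025,-0.0025],0,0.06],
    [[0.027,0,0],0,0.06],
    [[0,0,0],0,0.05],
    [[0,0,0],0,0.01],
    [[0,0,0],0,0.01],
    [[0,0,0],0,0.01],
    [[0,0,0],0,0.01]
  ],
  "force": 30
}}

```text
clock: 3.9
tcp_pos: [0.4481, -0.014, 0.09]
eef_rot: [-1.211, 1.207, 1.207]
force: [-0.8, 3.9, 8.5]
gripper_width: 0.0231
```

{"fn": "move_arm", "kwargs": {
  "deltas": [
    [[-0.02,0,0],0,0.01],
    [[-0.025,-0.005,0],0,0.01],
    [[0,-0.04,0],0,0.01],
    [[0,-0.045,0],0,0.01],
    [[0,-0.045,0],0,0.01],
    [[0.03,-0.025,0],0,0.01],
    [[0.035,0,0],0,0.01],
    [[0.025,0,0],0,0.01]
  ]
}}

```text
clock: 4.7
tcp_pos: [0.6075, -0.0142, 0.0424]
eef_rot: [-1.21, 1.209, 1.209]
force: [-0.8, 0.9, -1.3]
gripper_width: 0.0227
```

```bash
python3 - <<'E'
from h import *
s,im=snap('wrist'); s2,im2=snap('top')
p=pix((.445,-.0135,.063),'top'); print(p)
print(s['tcp_pos'],s['force'],s['gripper_width'])
u,v=p.astype(int); c=cv2.resize(im2[v-40:v+40,u-40:u+40],(420,420),interpolation=cv2.INTER_CUBIC)
cv2.imwrite('pics/m1.png',np.hstack([cv2.resize(im,(376,282)),c[69:351]])[:,:,::-1])
E
```

```text
[324.16702833 223.17543881]
[ 0.60748851 -0.01423649  0.04243132] [-0.81275369  0.86922112 -1.32412236] 0.022697047670533904
```

View pics/m1.png

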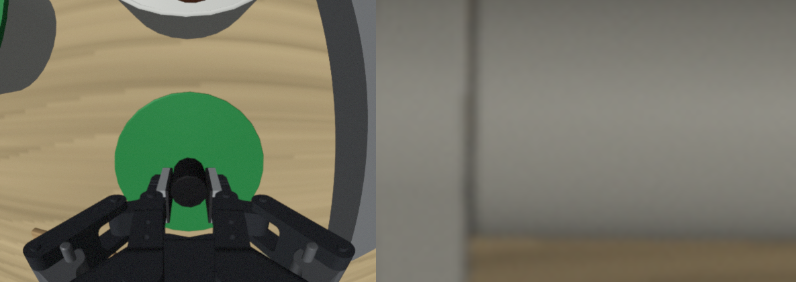

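The wrist view shows the lid held level over bare bench. Tub 1, at the top edge of the picture, shows dark red, which is probably the terracotta disc. Laying the lid down.

{"fn": "move_arm", "kwargs": {
  "deltas": [
    [[0.012,0,0],0,0.01],
    [[0.005,0,0],0,0.01],
    [[0.001,0,0],0,0.01],
    [[0,0,0],0,0.06],
    [[0,0,0],0,0.06],
    [[-0.02,0,0],0,0.06],
    [[-0.045,0,0],0,0.06],
    [[-0.04,0.02,-0.02],0,0.06]
  ]
}}

```text
clock: 5.6
tcp_pos: [0.5891, -0.0331, 0.1323]
eef_rot: [-1.212, 1.206, 1.209]
force: [1.0, -0.1, 0.2]
gripper_width: 0.0601
```

{"fn": "move_arm", "kwargs": {
  "deltas": [
    [[-0.03,0.025,-0.03],0,0.06],
    [[0,0.025,-0.035],0,0.06],
    [[0,0.025,-0.035],0,0.06],
    [[0,0.025,-0.035],0,0.06],
    [[0,0.01,-0.02],0,0.06],
    [[0,0,0],0,0.06]
  ]
}}

```text
clock: 6.2
tcp_pos: [0.476, -0.1914, 0.1611]
eef_rot: [-1.208, 1.211, 1.206]
force: [-0.2, 0.0, -0.4]
gripper_width: 0.06
```

```bash
python3 - <<'E'
from h import *
from lids import lids
s,im=snap('wrist','w2'); print(s['clock'],s['tcp_pos'],s['force']); print(lids(im,s)); print('z.011',lids(im,s,.011))
E
```

```text
6.2 [ 0.47596425 -0.19143523  0.16109696] [-0.20486081  0.00660056 -0.41110266]
[(0.5517, -0.0521, 45.4), (0.4748, -0.3547, 60.2), (0.479, -0.1953, 59.2)]
z.011 [(0.5946, -0.0112, 58.8), (0.4949, -0.4035, 78.0), (0.5003, -0.1968, 76.8)]
```

View pics/w2.png

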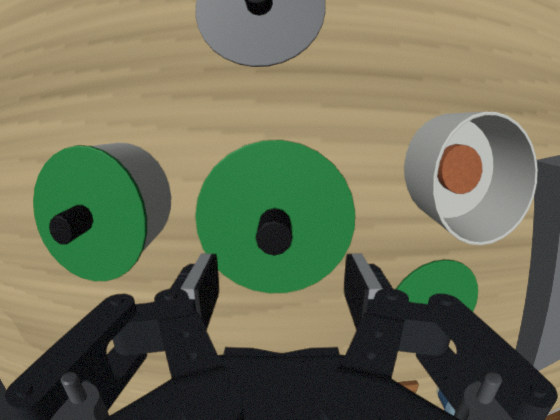

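Tub 1, open at (470,170), holds only the terracotta disc. Its lid lies flat at (440,290). L2 is right under the gripper.

{"fn": "move_arm", "kwargs": {
  "deltas": [
    [[0.04,-0.002,-0.003],0,0.06],
    [[0.031,0,0],0,0.06],
    [[0,0,0],0,0.05],
    [[0,0,0],0,0.01],
    [[0,0,0],0,0.01],
    [[0,0,0],0,0.01],
    [[0,0,0],0,0.01]
  ]
}}

```text
clock: 6.95
tcp_pos: [0.4804, -0.1928, 0.0908]
eef_rot: [-1.212, 1.208, 1.207]
force: [1.3, -1.6, 2.3]
gripper_width: 0.0227
```

{"fn": "move_arm", "kwargs": {
  "deltas": [
    [[-0.02,0,0],0,0.01],
    [[-0.025,-0.005,0],0,0.01],
    [[0,-0.04,0],0,0.01],
    [[0,-0.045,0],0,0.01],
    [[0,-0.04,0],0,0.01],
    [[0.03,-0.02,0],0,0.01],
    [[0.035,0,0],0,0.01],
    [[0.03,0,0],0,0.01]
  ]
}}

```text
clock: 7.75
tcp_pos: [0.6295, -0.1918, 0.0383]
eef_rot: [-1.21, 1.209, 1.21]
force: [-0.3, -0.3, -2.1]
gripper_width: 0.0227
```

{"fn": "move_arm", "kwargs": {
  "deltas": [
    [[0.01,0,0],0,0.01],
    [[0.003,0,0],0,0.01],
    [[0,0,0],0,0.01],
    [[0,0,0],0,0.06],
    [[0,0,0],0,0.06],
    [[-0.02,0,0],0,0.06],
    [[-0.045,0,0],0,0.06],
    [[-0.04,0.02,-0.02],0,0.06]
  ]
}}

```text
clock: 8.55
tcp_pos: [0.611, -0.211, 0.1337]
eef_rot: [-1.213, 1.206, 1.209]
force: [0.3, -1.4, 1.2]
gripper_width: 0.0598
```

{"fn": "move_arm", "kwargs": {
  "deltas": [
    [[-0.03,0.03,-0.03],0,0.06],
    [[0,0.035,-0.035],0,0.06],
    [[0,0.035,-0.035],0,0.06],
    [[0,0.03,-0.035],0,0.06],
    [[0,0.005,-0.006],0,0.06],
    [[0,0,0],0,0.06]
  ]
}}

```text
clock: 9.15
tcp_pos: [0.4747, -0.3535, 0.1613]
eef_rot: [-1.209, 1.21, 1.206]
force: [0.3, 1.2, 0.9]
gripper_width: 0.0603
```

```bash
python3 - <<'E'
from h import *
from lids import lids
s,im=snap('wrist','w3'); print(s['clock'],s['tcp_pos'],s['force']); print(lids(im,s)); print('z.011',lids(im,s,.011))
E
```

```text
9.15 [ 0.47470899 -0.35350256  0.16128533] [0.33791339 1.23920487 0.92790658]
[(0.558, -0.0925, 46.8), (0.4755, -0.3563, 59.5)]
z.011 [(0.603, -0.0155, 60.7), (0.4961, -0.3575, 77.1)]
```

View pics/w3.png

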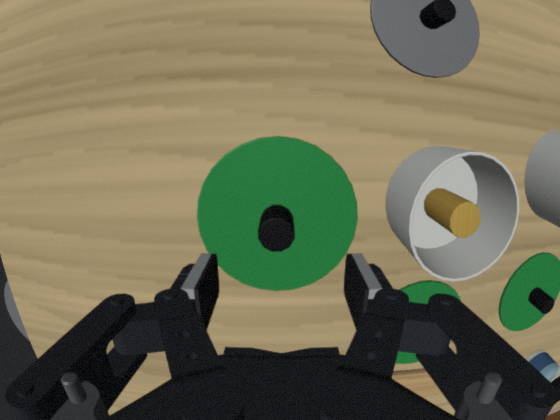

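Tub 2, at (452,213), holds the brass weight, with its top at about (465,219). Lid 3 stays on. I'm going above tub 2.

{"fn": "move_arm", "kwargs": {
  "deltas": [
    [[0,0,0.04],0,0.05],
    [[0,0,0.045],0,0.05],
    [[0,0,0.045],0,0.05],
    [[0,-0.005,0.03],0,0.05],
    [[0,0,0],0,0.05]
  ]
}}

```text
clock: 9.7
tcp_pos: [0.4811, -0.1874, 0.1604]
eef_rot: [-1.213, 1.206, 1.214]
force: [-0.4, -0.1, 0.0]
gripper_width: 0.0498
```

```bash
python3 - <<'E'
from h import *
i0=cv2.imread('pics/w3.png')[:,:,::-1]
s,im=snap('wrist','w4'); print(s['clock'],s['tcp_pos'],s['gripper_width'])
h=cv2.cvtColor(im,cv2.COLOR_RGB2HSV)
m=((h[...,0]>14)&(h[...,0]<28)&(h[...,1]>150)).astype(np.uint8)
p=pix((.478,-.194,.06),'wrist',s); print('expect',p)
k=np.zeros_like(m); cv2.circle(k,tuple(p.astype(int)),45,1,-1); m*=k
print(m.sum()); v=h[...,2][m>0]; print(np.percentile(v,[5,25,50,75,95]))
cs,_=cv2.findContours(m,cv2.RETR_EXTERNAL,cv2.CHAIN_APPROX_NONE); c=max(cs,key=cv2.contourArea); print(cv2.boundingRect(c))
# tub rim (bright outer) and crop
u,w=p.astype(int); cv2.imwrite('pics/m4.png',cv2.resize(im[w-100:w+100,u-120:u+120],(720,600),interpolation=cv2.INTER_CUBIC)[:,:,::-1]); print('crop origin',u-120,w-100,'x3')
E
```

```text
9.7 [ 0.48107479 -0.18743819  0.16041688] 0.04977736718249834
expect [271.25398354 207.62946743]
425
[ 72.2 106.  127.  159.  164. ]
(260, 182, 33, 24)
crop origin 151 107 x3
```

View pics/m4.png

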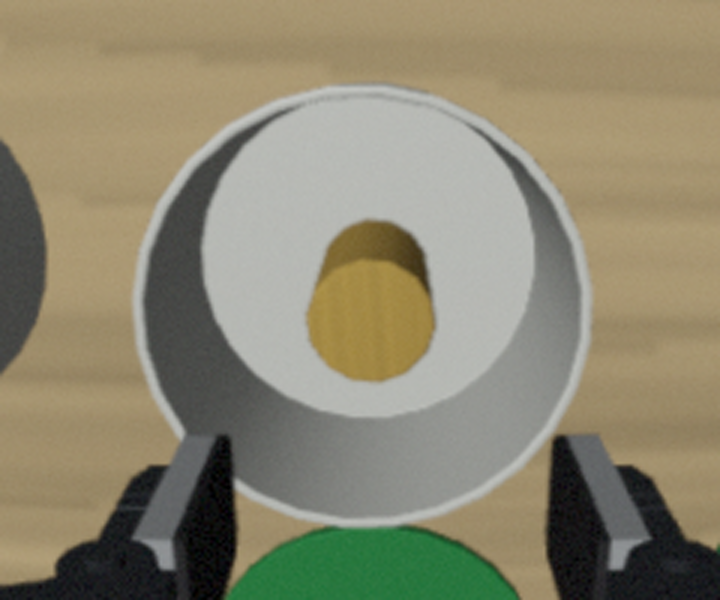

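The weight's top is centred at crop (371,320), full picture (274.7,213.7). The rim centre is at full (272,208.7), and the pads straddle it.

```bash
python3 - <<'E'
from h import *
s=robot.read_state(); print(s['tcp_pos'].round(4))
print('weight',atz((274.7,213.7),.063,'wrist',s),'rim',atz((272,208.7),.072,'wrist',s))
print('width',atz((253.2,213.7),.063,'wrist',s)[1]-atz((296.2,213.7),.063,'wrist',s)[1])
M=T(s)
for d in(.02,-.02): print(pix((M@np.array([-.019,0,d,1]))[:3],'wrist',s))
# scale & pan from top
im=cv2.imread('pics/c_top.png')[:,:,::-1]
c=cv2.resize(im[140:250,205:300],(570,660)[0:2],interpolation=cv2.INTER_CUBIC)[:600]
cv2.imwrite('pics/sc.png',c[:,:,::-1])
E
```

```text
[ 0.4813 -0.1892  0.1606]
weight [ 0.48238835 -0.1931681   0.063     ] rim [ 0.47595035 -0.19500053  0.072     ]
width -0.033178960394440904
[324.84416137 286.00273752]
[232.8637245  285.83459111]
```

{"fn": "move_arm", "kwargs": {
  "deltas": [
    [[0.04,-0.001,-0.004],0,0.05],
    [[0.035,0,0],0,0.05],
    [[0.03,0,0],0,0.05],
    [[0.018,0,0],0,0.05],
    [[0.005,0,0],0,0.05],
    [[0,0,0],0,0.03],
    [[0,0,0],0,0.02],
    [[0,0,0],0,0.02]
  ],
  "force": 40
}}

```text
clock: 10.55
tcp_pos: [0.4817, -0.1964, 0.033]
eef_rot: [-1.211, 1.208, 1.209]
force: [0.1, -0.5, -4.2]
gripper_width: 0.0331
```

{"fn": "move_arm", "kwargs": {
  "deltas": [
    [[0,0,0],0,0.02],
    [[0,0,0],0,0.02]
  ]
}}

```text
clock: 10.75
tcp_pos: [0.4814, -0.1963, 0.0327]
eef_rot: [-1.21, 1.209, 1.209]
force: [-0.2, -0.4, -4.3]
gripper_width: 0.0326
```

{"fn": "move_arm", "kwargs": {
  "deltas": [
    [[-0.015,0,0],0,0.02],
    [[-0.035,0,0],0,0.02],
    [[-0.045,0,0],0,0.02],
    [[-0.045,0,0.01],0,0.02],
    [[-0.015,0,0.03],0,0.02],
    [[0,0,0.04],0,0.02],
    [[0,0,0.045],0,0.02],
    [[0,0,0.045],0,0.02]
  ]
}}

```text
clock: 11.55
tcp_pos: [0.4808, -0.0249, 0.1887]
eef_rot: [-1.21, 1.208, 1.207]
force: [0.8, 1.1, -5.3]
gripper_width: 0.0327
```

{"fn": "move_arm", "kwargs": {
  "deltas": [
    [[0,0,0.045],0,0.02],
    [[0,0,0.045],0,0.02],
    [[0,0,0.035],0,0.02],
    [[0,0,0],0,0.02]
  ]
}}

```text
clock: 11.95
tcp_pos: [0.4809, 0.1025, 0.1885]
eef_rot: [-1.212, 1.205, 1.212]
force: [-0.4, -0.6, -5.0]
gripper_width: 0.033
```

```bash
python3 - <<'E'
from h import *
s,im=snap('wrist','w5'); print(s['clock'],s['tcp_pos'],s['gripper_width'],s['force'],s['joints'].round(2))
print('pan top',atz((248,175),.072,'top'), 'pan scene',atz((325,257),.072,'scene'))
E
```

```text
11.95 [0.48091464 0.10247588 0.18845033] 0.03296915801259738 [-0.44407938 -0.59433252 -4.97828757] [ 0.19  0.29  1.96  0.    0.9  -1.39]
pan top [0.62309379 0.24712664 0.072     ] pan scene [0.6333513  0.24874326 0.072     ]
```

View pics/w5.png

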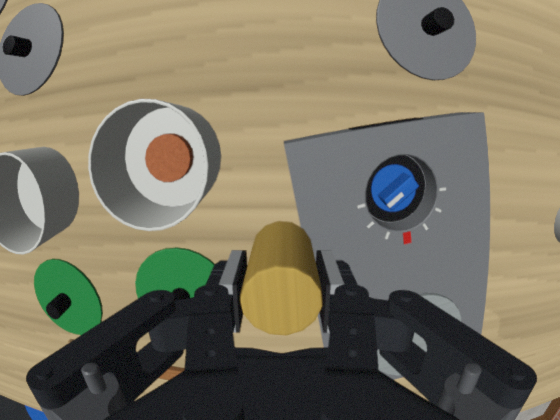

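The weight is held upright. The scale's near corners are at (285,142) and (484,112), with the well at about (402,192) and the red mark at (407,237). Next I fit the scale's pose.

```bash
python3 - <<'E'
from h import *
s=robot.read_state()
a=atz((285,142),.05,'wrist',s)[:2]; b=atz((484,112),.05,'wrist',s)[:2]; r=atz((407,238),.05,'wrist',s)[:2]
e=b-a; L=np.hypot(*e); n=np.array([e[1],-e[0]])/L; m=(a+b)/2
print('corners',a,b,L,'yaw',np.arctan2(n[1],n[0])); 
pan=atz((248,175),.072,'top')[:2]; print('pan along',(pan-m)@n,'across',(pan-m)@e/L,'red along',(r-m)@n,'across',(r-m)@e/L)
im=cv2.imread('pics/w5.png'); h=cv2.cvtColor(im,cv2.COLOR_BGR2HSV)
k=((h[...,0]>100)&(h[...,0]<130)&(h[...,1]>120)).astype(np.uint8); k[:, :350]=0;k[250:]=0;k[:,450:]=0
c=cv2.moments(k,True); u=(c['m10']/c['m00'],c['m01']/c['m00']); w=atz(u,.03,'wrist',s)[:2]; print('blue',u,w,(w-m)@n,(w-m)@e/L)
# white pointer
wh=((h[...,1]<60)&(h[...,2]>140)).astype(np.uint8); q=np.zeros_like(wh); cv2.circle(q,(395,192),24,1,-1); wh*=q
p=np.argwhere(wh)[:,::-1].astype(float); 
P=np.array([atz(x,.048,'wrist',s)[:2] for x in p]); cen=P.mean(0); ev=np.linalg.svd(P-cen)[2][0]; ev*=np.sign(ev[0]); print('pointer',len(p),p.mean(0),cen,'ang',np.arctan2(ev[1],ev[0]))
yaw=np.arctan2(n[1],n[0])
t=cv2.cvtColor(cv2.imread('pics/c_top.png'),cv2.COLOR_BGR2GRAY)
M=(t[155:195,228:268]>95).astype(np.uint8); print(M.sum(), np.argwhere(M)[:,::-1].mean(0)+[228,155])
E
```

```text
corners [0.4293695  0.10486157] [0.38955419 0.29955812] 0.19872595383166428 yaw 0.201718049002578
pan along 0.21829951261249528 across 0.0012042869916818683 red along 0.11044543953481303 across 4.2900688969134727e-05
blue (393.6903642773208, 185.26380728554642) [0.46982159 0.21228434] 0.061154328993493275 -0.0022230202696201505
pointer 85 [394.83529412 199.76470588] [0.48013094 0.2080583 ] ang -0.8341354544380183
633 [247.17061611 173.31279621]
```

{"fn": "move_arm", "kwargs": {
  "deltas": [
    [[0,-0.032,0.032],0,0.02],
    [[0,-0.032,0.033],0,0.02],
    [[0,-0.032,0.033],0,0.02],
    [[0.02,-0.032,0.033],0,0.02],
    [[0.02,-0.015,0.015],0,0.02],
    [[0.01,0,0],0,0.02],
    [[0,0,0],0,0.02]
  ]
}}

```text
clock: 12.7
tcp_pos: [0.6222, 0.2432, 0.1352]
eef_rot: [-1.209, 1.214, 1.212]
force: [-1.1, -0.2, -4.9]
gripper_width: 0.0331
```

```bash
python3 - <<'E'
from h import *
s,im=snap('wrist','w6'); print(s['clock'],s['tcp_pos'],s['gripper_width'],s['force'])
t=np.linspace(0,2*np.pi,60)
v=im.copy()
for dx,col in((0,(255,0,0)),):
    P=np.array([pix((.625+.055*np.cos(a),.249+.055*np.sin(a),.072),'wrist',s) for a in t]).astype(int); cv2.polylines(v,[P],True,col,1)
cv2.imwrite('pics/w6o.png',v[:,:,::-1])
E
```

```text
12.7 [0.62220568 0.24321255 0.13521402] 0.03314266547651756 [-1.12311905 -0.20126884 -4.89539858]
```

View pics/w6o.png

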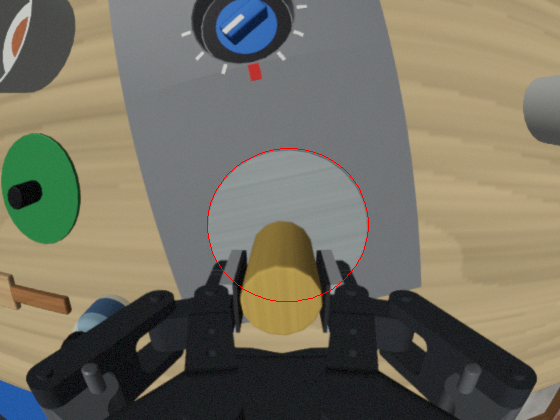

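The predicted pan circle, centred (0.625, 0.249) at z 0.072, lies right on the pan. Lowering gently.

{"fn": "move_arm", "kwargs": {
  "deltas": [
    [[0.008,-0.003,0.005],0,0.02],
    [[0.01,0,0],0,0.02],
    [[0.006,0,0],0,0.02],
    [[0.004,0,0],0,0.02],
    [[0.002,0,0],0,0.02],
    [[0,0,0],0,0.02]
  ]
}}

```text
clock: 13.35
tcp_pos: [0.6267, 0.2497, 0.107]
eef_rot: [-1.209, 1.209, 1.21]
force: [-0.5, -0.7, -5.2]
gripper_width: 0.0324
```

{"fn": "move_arm", "kwargs": {
  "deltas": [
    [[0.002,0,0],0,0.02],
    [[0.002,0,0],0,0.02],
    [[0.001,0,0],0,0.02],
    [[0.001,0,0],0,0.02],
    [[0,0,0],0,0.02]
  ]
}}

```text
clock: 13.85
tcp_pos: [0.6269, 0.2498, 0.1012]
eef_rot: [-1.21, 1.209, 1.21]
force: [0.4, 0.3, -5.3]
gripper_width: 0.0327
```

{"fn": "move_arm", "kwargs": {
  "deltas": [
    [[0.001,0,0],0,0.02],
    [[0.001,0,0],0,0.02],
    [[0,0,0],0,0.02]
  ]
}}

```text
clock: 14.15
tcp_pos: [0.627, 0.2499, 0.0995]
eef_rot: [-1.21, 1.209, 1.209]
force: [-0.9, 0.0, -2.2]
gripper_width: 0.0327
```

{"fn": "move_arm", "kwargs": {
  "deltas": [
    [[0.001,0,0],0,0.02],
    [[0.001,0,0],0,0.02],
    [[0,0,0],0,0.02]
  ]
}}

```text
clock: 14.45
tcp_pos: [0.627, 0.2499, 0.0975]
eef_rot: [-1.21, 1.209, 1.209]
force: [-1.4, -0.4, 0.4]
gripper_width: 0.0332
```

The pan now carries the full weight. Releasing and rising.

{"fn": "move_arm", "kwargs": {
  "deltas": [
    [[0,0,0],0,0.04],
    [[0,0,0],0,0.05],
    [[0,0,0],0,0.05],
    [[-0.01,0,0],0,0.05],
    [[-0.03,0,0],0,0.05],
    [[-0.04,0,0],0,0.05],
    [[-0.01,0.04,0],0,0.05],
    [[0,0.045,-0.01],0,0.04]
  ]
}}

```text
clock: 15.25
tcp_pos: [0.5439, 0.2411, 0.1906]
eef_rot: [-1.21, 1.202, 1.206]
force: [0.3, 0.9, -0.6]
gripper_width: 0.0401
```

{"fn": "move_arm", "kwargs": {
  "deltas": [
    [[0,0.045,-0.02],0,0.03],
    [[0,0.025,-0.006],0,0.03],
    [[0,0,0],0,0.03]
  ]
}}

```text
clock: 15.55
tcp_pos: [0.4685, 0.2127, 0.1878]
eef_rot: [-1.209, 1.211, 1.211]
force: [0.9, -0.0, -0.1]
gripper_width: 0.0301
```

```bash
python3 - <<'E'
from h import *
s,im=snap('wrist','w7'); print(s['clock'],s['tcp_pos'],s['gripper_width'],s['joints'].round(2))
p=pix((.472,.214,.05),'wrist',s); print(p)
u,w=p.astype(int); u=max(u,120); w=max(w,100)
print('orig',u-120,w-100); cv2.imwrite('pics/m7.png',cv2.resize(im[w-100:w+100,u-120:u+120],(720,600),interpolation=cv2.INTER_CUBIC)[:,:,::-1])
E
```

```text
15.55 [0.4685037 0.2126816 0.1878359] 0.03007693113723963 [ 0.4   0.32  1.91  0.    0.92 -1.17]
[281.55670049 204.17286401]
orig 161 104
```

View pics/m7.png

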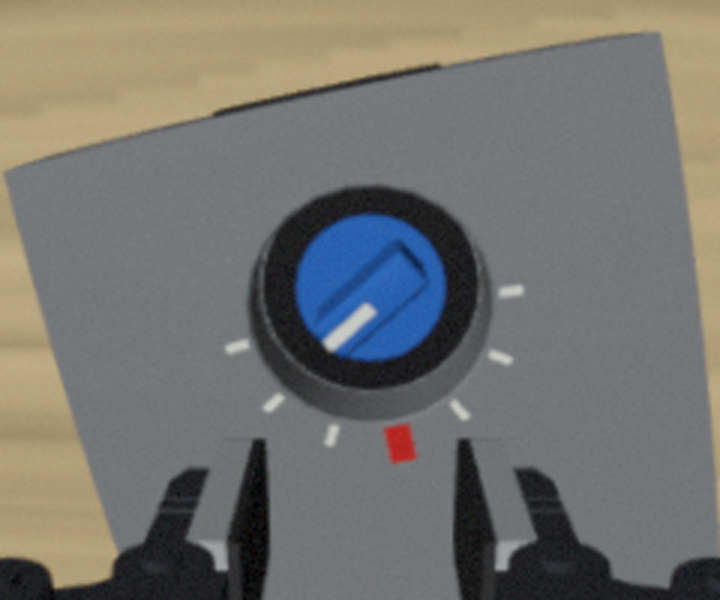

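The bar's top is centred at about crop (373,298). The pointer runs from (375,308) to (327,345), and the red mark is at (400,443). The scale's near corners are at (5,172) and (658,33).

```bash
python3 - <<'E'
from h import *
s=robot.read_state(); f=lambda c,z:atz((161+c[0]/3,104+c[1]/3),z,'wrist',s)[:2]
a=f((5,172),.05);b=f((658,33),.05); e=b-a; yaw=np.arctan2(-e[0],e[1]); n=np.array([np.cos(yaw),np.sin(yaw)]); t=np.array([-n[1],n[0]]); m=(a+b)/2
print(s['tcp_pos'],'L',np.hypot(*e),'yaw',yaw)
for k,c,z in(('bar',(373,298),.048),('red',(400,443),.05),('wellrim',(371,303),.05),('disc',(371,287),.022)):
    w=f(c,z); print(k,w.round(4),'along',((w-m)@n).round(4),'across',((w-m)@t).round(4))
for A,B in(((375,308),(327,345)),((400,242),(318,320)),((428,278),(345,355))):
    d=f(B,.048)-f(A,.048); print('bar ang',np.arctan2(d[1],d[0]),np.hypot(*d))
c=f((371,287),.022); d=f((400,443),.05)-c; print('red dir from centre',np.arctan2(d[1],d[0]))
E
```

```text
[0.47111121 0.21357134 0.18829761] L 0.19892544928690312 yaw 0.20857557369260749
bar [0.4748 0.2184] along 0.0622 across 0.0012
red [0.521  0.2271] along 0.1091 across 0.0001
wellrim [0.4759 0.2178] along 0.0631 across 0.0003
disc [0.4778 0.2181] along 0.065 across 0.0002
bar ang -0.8941959055681882 0.018619761871205173
bar ang -0.7950639716523324 0.03426459681632032
bar ang -0.7996029441530257 0.03463694358823827
red dir from centre 0.20465470165383554
```

{"fn": "move_arm", "kwargs": {
  "deltas": [
    [[0,-0.0045,0.005],0,0.03],
    [[0.02,0,0],0.137,0.03],
    [[0.02,0,0],0.137,0.03],
    [[0.02,0,0],0.137,0.03],
    [[0.02,0,0],0.137,0.03],
    [[0.02,0,0],0.136,0.03],
    [[0.02,0,0],0.136,0.03],
    [[0,0,0],0,0.03]
  ]
}}

```text
clock: 16.4
tcp_pos: [0.4766, 0.2188, 0.0649]
eef_rot: [-0.587, 1.493, 0.587]
force: [0.5, -0.3, 0.3]
gripper_width: 0.0301
```

```bash
python3 - <<'E'
from h import *
for _ in range(3):
    s,im=snap('wrist','w8'); M=T(s); d=M[:3,:3].T@(np.array([.475,.218,0])-M[:3,3]); print(s['clock'],s['tcp_pos'],'zang',np.arctan2(M[1,2],M[0,2]),'to go',d.round(4),s['gripper_width'])
print(pix((.475,.218,.048),'wrist',s), M[:3,0])
cv2.imwrite('pics/m8.png',im[:,:,::-1])
E
```

```text
16.4 [0.47663727 0.21883952 0.06488035] zang 0.7499385488708379 to go [ 0.0649  0.0004 -0.0016] 0.03010202681599378
16.45 [0.4771567  0.21907638 0.06617023] zang 0.7541378784088242 to go [ 0.0662  0.0007 -0.0022] 0.030089529915605873
16.5 [0.4775563  0.21924598 0.06708822] zang 0.7548415872920361 to go [ 0.0671  0.0008 -0.0027] 0.03022340147215244
[275.37765205 251.74663359] [-2.51310026e-05 -8.32860655e-06 -1.00000000e+00]
```

View pics/m8.png

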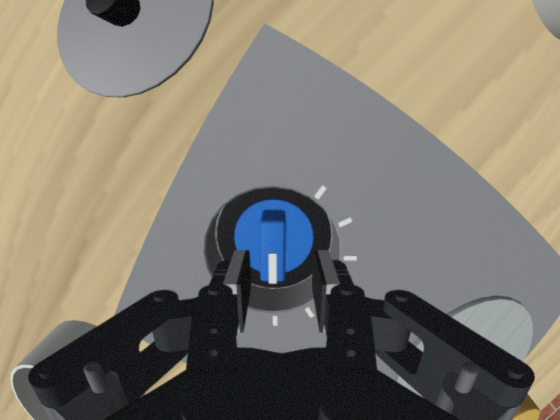

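The bar stands vertical in the picture at (273,247), so its pointer lies along tool y, and the pads straddle it. That was my 12th and last picture. Going down into the well.

{"fn": "move_arm", "kwargs": {
  "deltas": [
    [[0.01,0.0005,-0.0025],0,0.03],
    [[0.012,0,0],0,0.03],
    [[0.01,0,0],0,0.03],
    [[0.004,0,0],0,0.03],
    [[0,0,0],0,0.03]
  ],
  "force": 20
}}

```text
clock: 17.05
tcp_pos: [0.4737, 0.2172, 0.0303]
eef_rot: [-0.588, 1.491, 0.588]
force: [-0.9, 0.3, -0.4]
gripper_width: 0.0301
```

{"fn": "move_arm", "kwargs": {
  "deltas": [
    [[0,0,0],0,0.02],
    [[0,0,0],0,0.01],
    [[0,0,0],0,0.008],
    [[0,0,0],0,0.008],
    [[0,0,0],0,0.008]
  ],
  "force": 25
}}

```text
clock: 17.55
tcp_pos: [0.4736, 0.2168, 0.0315]
eef_rot: [-0.588, 1.491, 0.588]
force: [-2.7, -4.3, 3.4]
gripper_width: 0.0134
```

```bash
python3 - <<'E'
from h import *
s=robot.read_state(); M=T(s); print(s['tcp_pos'],s['force'],s['gripper_width'],'z ang',np.arctan2(M[1,2],M[0,2]))
E
```

```text
[0.47359686 0.21679511 0.03146264] [-2.70684306 -4.26816049  3.44020818] 0.013441019216721509 z ang 0.7515294887760939
```

{"fn": "move_arm", "kwargs": {
  "deltas": [
    [[0,0,0],-0.13,0.008],
    [[0,0,0],-0.13,0.008],
    [[0,0,0],-0.13,0.008],
    [[0,0,0],-0.13,0.008],
    [[0,0,0],-0.13,0.008],
    [[0,0,0],-0.13,0.008],
    [[0,0,0],-0.13,0.008],
    [[0,0,0],-0.116,0.008]
  ]
}}

```text
clock: 18.35
tcp_pos: [0.473, 0.2155, 0.0314]
eef_rot: [-1.364, 1.105, 1.365]
force: [-1.4, -13.3, 7.2]
gripper_width: 0.0137
```

{"fn": "move_arm", "kwargs": {
  "deltas": [
    [[0,0,0],0,0.008],
    [[0,0,0],0,0.008]
  ]
}}

```text
clock: 18.55
tcp_pos: [0.473, 0.2155, 0.0314]
eef_rot: [-1.361, 1.108, 1.361]
force: [-1.8, -13.0, 7.1]
gripper_width: 0.0135
```

```bash
python3 - <<'E'
from h import *
s=robot.read_state(); M=T(s); print(s['tcp_pos'],s['force'],s['torque'],s['gripper_width'],'z ang',np.arctan2(M[1,2],M[0,2]))
E
```

```text
[0.47304954 0.21552232 0.03143189] [ -1.8180633  -13.02507889   7.14867849] [-2.05174708  0.32752186  0.07210898] 0.013488518451481763 z ang 1.7781086952077942
```

{"fn": "move_arm", "kwargs": {
  "deltas": [
    [[0,0,-0.001],0,0.008],
    [[0,0,-0.0005],0,0.008],
    [[0,0,0],0,0.008]
  ]
}}

```text
clock: 18.85
tcp_pos: [0.4731, 0.2154, 0.0315]
eef_rot: [-1.359, 1.107, 1.361]
force: [-5.2, -3.6, 5.3]
gripper_width: 0.0132
```

```bash
python3 - <<'E'
from h import *
s=robot.read_state(); M=T(s); print(s['tcp_pos'],s['force'],s['torque'],s['gripper_width'],'z ang',np.arctan2(M[1,2],M[0,2]))
E
```

```text
[0.47311904 0.21535817 0.03145483] [-5.23182753 -3.57181712  5.3322889 ] [-0.44002992  0.86054491 -0.00366604] 0.013246741580692003 z ang 1.7771665827858458
```

Relieved. Releasing and rising straight up, then checking the pointer from above by numbers.

{"fn": "move_arm", "kwargs": {
  "deltas": [
    [[0,0,0],0,0.03],
    [[0,0,0],0,0.03],
    [[0,0,0],0,0.03],
    [[-0.015,0,0],0,0.03],
    [[-0.04,0,0],0,0.03],
    [[-0.045,0,0],0,0.03],
    [[-0.045,0.02,0],0,0.03],
    [[0,0,0],0,0.03]
  ]
}}

```text
clock: 19.65
tcp_pos: [0.4566, 0.2129, 0.1827]
eef_rot: [-1.362, 1.095, 1.354]
force: [0.7, -0.3, 0.2]
gripper_width: 0.03
```

```bash
cat > chk.py <<'E'
from h import *
s,im=snap('wrist','w9'); print(s['clock'],s['tcp_pos'],s['force'])
h=cv2.cvtColor(im,cv2.COLOR_RGB2HSV); c0=pix((.475,.217,.048),'wrist',s)
q=np.zeros(h.shape[:2],np.uint8); cv2.circle(q,tuple(c0.astype(int)),90,1,-1)
red=(((h[...,0]<8)|(h[...,0]>172))&(h[...,1]>140)&(q>0)); R_=atz(np.argwhere(red)[:,::-1].mean(0),.05,'wrist',s)[:2]
blue=((h[...,0]>100)&(h[...,0]<130)&(h[...,1]>120)&(q>0)).astype(np.uint8); hull=np.zeros_like(q)
pts=np.argwhere(blue)[:,::-1]; hu=cv2.convexHull(pts.astype(np.int32)); cv2.fillPoly(hull,[hu],1)
wh=(h[...,1]<90)&(h[...,2]>120)&(hull>0); p=np.argwhere(wh)[:,::-1].astype(float)
P=np.array([atz(x,.048,'wrist',s)[:2] for x in p]); c=P.mean(0); ev=np.linalg.svd(P-c)[2][0]; ev*=np.sign(ev[0])
bc=np.array([atz(x[0].astype(float),.022,'wrist',s)[:2] for x in hu]); (bx,by),br=cv2.minEnclosingCircle((bc*1000).astype(np.float32)); B=np.array([bx,by])/1000
an=lambda v:round(float(np.arctan2(v[1],v[0])),3)
print('white',len(p),c,'axis',an(ev),'centre',B,br,'centre->pointer',an(c-B),'pointer->red',an(R_-c),'centre->red',an(R_-B),'red',red.sum(),R_)
w=atz
E
python3 chk.py
```

```text
19.65 [0.45660948 0.21287128 0.18273043] [ 0.68068166 -0.34374092  0.16680539]
white 928 [0.51843109 0.22707509] axis -0.26 centre [0.51528729 0.2120507 ] 65.88706970214844 centre->pointer 1.365 pointer->red -1.599 centre->red 1.329 red 99 [0.51835858 0.22450179]
```

```bash
sed -i 's/(h\[...,1\]>120)&(q>0)).astype/(h[...,1]>170)\&(h[...,2]>80)\&(q>0)).astype/; s/^pts=/n_,l_,st_,_c=cv2.connectedComponentsWithStats(blue); blue=(l_==1+st_[1:,4].argmax()); print(st_[1:,4].max(),c0)\npts=/' chk.py
sed -i "s/(h\[...,2\]>120)&(hull>0)/(h[...,2]>120)\&(hull>0)/" chk.py; python3 chk.py
```

```text
19.7 [0.45621963 0.21257147 0.18029508] [ 0.41754848 -0.29188267 -0.37290986]
1877 [280.18604853 221.40735772]
white 96 [0.48307565 0.21849508] axis 0.197 centre [0.47601941 0.21698412] 26.177217483520508 centre->pointer 0.211 pointer->red 0.126 centre->red 0.139 red 105 [0.52052935 0.22322151]
```

The pointer axis reads 0.197 to 0.211 against a scale yaw of 0.207, but the red mark reads off. It may be half hidden by a finger, so I'll open, back off and recheck.

{"fn": "move_arm", "kwargs": {
  "deltas": [
    [[-0.04,0.02,0],0,0.06],
    [[-0.04,0.03,0],0,0.085],
    [[0,0.03,0],0,0.085],
    [[0,0,0],0,0.085],
    [[0,0,0],0,0.085]
  ]
}}

```text
clock: 20.25
tcp_pos: [0.3764, 0.1953, 0.2556]
eef_rot: [-1.36, 1.105, 1.36]
force: [0.6, -0.3, 0.2]
gripper_width: 0.085
```

```bash
python3 chk.py; python3 - <<'E'
from h import *
s=robot.read_state(); im=cv2.imread('pics/w9.png'); h=cv2.cvtColor(im,cv2.COLOR_BGR2HSV)
m=((h[...,0]>14)&(h[...,0]<30)&(h[...,1]>150)&(h[...,2]>60)).astype(np.uint8)
p=pix((.627,.25,.129),'wrist',s).astype(int); q=np.zeros_like(m); cv2.circle(q,tuple(p),50,1,-1); m*=q
print('weight exp',p,m.sum(),np.argwhere(m)[:,::-1].mean(0) if m.any() else None)
a=h[...,0]; red=((a<8)|(a>172))&(h[...,1]>140); rp=pix((.520,.227,.05),'wrist',s).astype(int); print('red bbox near',rp,[ (x.min(),x.max()) for x in np.nonzero(red[rp[1]-25:rp[1]+25,rp[0]-25:rp[0]+25])])
t,imt=snap('top'); hh=cv2.cvtColor(imt,cv2.COLOR_RGB2HSV); g=((hh[...,0]>45)&(hh[...,0]<80)&(hh[...,1]>110)&(hh[...,2]>50)).astype(np.uint8)
n,l,st,c=cv2.connectedComponentsWithStats(cv2.morphologyEx(g,cv2.MORPH_CLOSE,np.ones((9,9)))); print([(c[i].round(),st[i,2:].tolist()) for i in range(1,n) if st[i,4]>150])
for n in('tub_a','glaze_jar','wood_paddle'): print(n,[(towld(d['xyz'],c2w('top')).round(3),round(d['conf'],2)) for d in robot.search_frame(n,'top') if d['conf']>.3])
E
```

```text
20.25 [0.37644746 0.19534861 0.25562854] [ 0.57712881 -0.31055904  0.21626629]
1063 [280.96005932 268.62760479]
white 51 [0.48233624 0.2180174 ] axis 0.195 centre [0.47757706 0.21690009] 27.206613540649414 centre->pointer 0.231 pointer->red 0.208 centre->red 0.211 red 47 [0.51768547 0.22547946]
weight exp [281 407] 0 None
red bbox near [281 301] [(np.int64(21), np.int64(28)), (np.int64(22), np.int64(27))]
[(array([371., 174.]), [30, 29, 683]), (array([322., 182.]), [30, 29, 683]), (array([424., 210.]), [32, 32, 809]), (array([  7., 363.]), [18, 14, 157])]
tub_a [(array([ 0.447, -0.311,  0.032]), 0.68), (array([ 0.489, -0.2  ,  0.001]), 0.63), (array([ 0.457, -0.02 ,  0.002]), 0.61)]
glaze_jar [(array([0.515, 0.525, 0.085]), 0.64), (array([ 0.74 , -0.137,  0.011]), 0.62), (array([0.74 , 0.067, 0.08 ]), 0.54)]
wood_paddle [(array([ 0.743, -0.134,  0.012]), 0.95)]
```

The pointer now reads 0.195 to 0.231 and the red mark 0.208 to 0.211, so they line up. Last check: the weight on the pan, seen from the scene and top cameras.

```bash
python3 - <<'E'
from h import *
for c in('scene','top'):
    s,im=snap(c,'end_'+c); h=cv2.cvtColor(im,cv2.COLOR_RGB2HSV)
    p=pix((.627,.25,.099),c); m=((h[...,0]>12)&(h[...,0]<30)&(h[...,1]>110)).astype(np.uint8)
    q=np.zeros_like(m); cv2.circle(q,tuple(p.astype(int)),22 if c=='scene' else 14,1,-1); m*=q
    a=np.argwhere(m)[:,::-1]; print(c,'expected',p.round(1),pix((.627,.25,.129),c).round(1),pix((.627,.25,.069),c).round(1),'found',len(a),a.mean(0) if len(a) else None, a.min(0) if len(a) else None,a.max(0) if len(a) else None)
E
```

```text
scene expected [326.4 248.6] [327.  240.7] [325.7 256.3] found 233 [326.43776824 248.90128755] [321 238] [332 260]
top expected [246.3 171.8] [245.3 169.4] [247.3 174.2] found 78 [245.92307692 170.66666667] [242 165] [250 176]
```

The weight stands upright on the pan within a pixel of where it should be in both cameras. Handing in.

```bash
python3 -c "
from bench import robot
print(robot.hand_in())"
```

```text
the job is handed in; nothing more can be done
None
```

The brass check weight is on the scale's pan and the blue trim knob is turned to the red mark. I handed in at about 20.6 s of the 72 s allowed.

- **Lids:** The first tub held only a terracotta disc and the middle tub held the weight. Both of their lids were laid on the bench knob up. The third lid was never touched.
- **Weight:** I lowered it until the pan carried all of it (tool force back to about zero), then let go. The scene and top cameras showed it upright, within about a pixel of the expected place.
- **Trim knob:** I turned it about 1.03 rad, after the weight was on the pan. The pointer's axis read 0.195 rad and the red mark's direction 0.21 rad. The pointer's direction from the knob's centre read 0.231 rad, from few pixels. So pointer and mark agree to about 0.02 rad.
- **Disagreement:** One earlier check put the red mark at 0.139 rad. I took this to be a finger partly hiding the mark, and the reading came right once the gripper had backed off.
- **Tubs and bystanders:** I never reached for the jar, the tool pot or the paddle. Rough network readings put the jar and paddle within about 6 mm of where they started. They put the opened tubs close to where I had measured them, and the third tub's lid had not moved. I did not recheck the tool pot separately.

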